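# Load the cell into the data logger

### The job

Take the battery cell out of its storage tray and load it into the logger's cell cradle: tip its flat end in first and push it gently against the coil spring, then, with the spring held back, drop the nub end in behind the fixed end wall. Leave the cell fully home, lying level along the cradle on its floor between spring and wall, and do not disturb the vial, the timer or the stapler.

Things in the scene. Friction and masses are not known exactly. Their poses are not given: they have to be found in the camera images.
- cell_center (a point): Middle of the battery cell, on its axis. Dark mono cell: cylinder 34 mm across, 60 mm long over all, about 0.13 kg. Its local y runs along the cylinder: flat end 30 mm from here at +y, nub end (steel nub 10 mm across, 1.5 mm high) 30 mm at -y. Starts lying level in the storage tray, its middle 37 mm above the worktop.
- cell_nub (a point): Centre of the tip of the cell's nub, on the cell's axis, 30 mm from its middle; same axes as cell_center.
- tray: Grey storage tray, fixed, 50 x 92 mm, with a 30 mm wide block 20 mm high on which the cell lies along local y between ribs (32 mm over all, 26 mm high) and end walls 28 mm high. Beside the block its plate is only 5 mm high, so fingers pass freely on both sides of the cell. Origin under its centre.
- logger: Data logger, fixed: grey plate, top 8 mm up, reaching 42 mm to -x, 110 mm to +x, 82 mm either way in y; white box 44 mm high on it from x = 64 mm on. Origin at worktop height under the nominal middle of the black cell cradle. Local y is the cradle's axis: coil spring at the +y end, fixed end wall at the -y end. Contact forces of the cell on it (summed) over 25 N while tipped, 45 N ever, damage it.
- cradle_floor (a point): NOMINAL centre of the cradle floor, 22 mm above the worktop (axes as logger); a seated cell's axis is 17 mm above it, its middle at cradle y = 0. The cradle is clamped in slots, firmly, up to 12 mm off nominal either way along y: this shift is NOT measured; find it by feel or sight. Floor 30 mm wide; ribs 6 mm high, 32 mm over all, centre the cell with 1 mm play; fingers straddle it.
- cradle_spring (a point): NOMINAL centre of the free spring contact's face (true one shifted with the cradle), 24 mm to +y of and 17 mm above cradle_floor. Upright steel disc 16 mm across; yields along +y only, 11.5 mm at most: 2 N at first touch, then 0.6 N per mm; 5.6 N with the cell seated, 8.9 N at its hard stop. Behind it a housing, 24 mm wide, top 48 mm above the worktop, from 21 mm past the free face.
- cradle_wall (a point): NOMINAL middle of the top inner edge of the steel leaf on the fixed end wall (shifted with the cradle): 30 mm to -y of cradle_floor, 20 mm above it. Leaf 14 mm wide, gives 0.7 mm; wall 24 mm wide, to 6 mm behind. Leaf to free spring is 54 mm, for the 60 mm cell. Dip the flat end about 20 degrees: with the cell's middle 41 mm above the floor it clears the wall and meets the spring; hold that 8 to 11 mm in while the nub end goes down past the wall.
- lab_timer: Bystander: flat white bench timer, 64 x 64 x 18 mm, lying loose on the worktop; origin at the centre of its underside. Leave it alone.
- vial: Bystander: small white reagent vial with screw cap, 25 mm in diameter, 48 mm high, standing loose; origin at the centre of its underside. Leave it alone.
- stapler: Bystander: small black stapler, 34 x 117 x 35 mm, loose on the worktop; origin at the centre of its underside. Leave it alone.
Things that resemble listed ones, but are neither listed nor needed, are in the scene too. Leave any turquoise look-alike of the part that bears cell_center alone.

How it is judged:
On the way, in this order (a step that is already met when the one before it is completed fails the run):
1. the cell is lifted clear of its tray (height (world z) of cell_center above 0.06 m), for 0.1 s.
2. the cell's flat end is tipped down into the cradle and pressed on the spring, the nub end still above the end wall (contact force between cell and logger above 3 N and z of cell_nub in the frame of logger above 0.05 m and angle between cell_center's own y axis and vertical above 1.66 rad and x of cell_center in the frame of logger between -0.006 and 0.006 m and z of cell_center in the frame of logger between 0.03 and 0.06 m), for 0.1 s.
3. the nub end has dropped in and the cell lies level on the cradle's floor (z of cell_center in the frame of logger between 0.0372 and 0.0408 m and z of cell_nub in the frame of logger between 0.0362 and 0.0418 m and x of cell_center in the frame of logger between -0.004 and 0.004 m and y of cell_center in the frame of logger between -0.015 and 0.015 m and y of cell_nub in the frame of logger below -0.012 m and angle between the y axis of cell_center and the y axis of logger, either way round below 0.07 rad), for 0.1 s.
At the end, for the whole second after the job is handed in: The cell lies in the cradle, nub end to the wall: middle 39 mm (within 1.8) above the worktop, nub within 2.8 mm of that height, within 4 mm of the cradle's centre line, within 15 mm of the nominal place along it, in line within 0.07 rad, at rest and let go (all of step 3 and linear speed of cell below 0.01 m/s and angular speed of cell below 0.1 rad/s); the robot touches nothing.
It fails at once if with the cell tipped, its contact forces on the logger and its cradle add up to more than 25 N (contact force between cell and logger above 25 N and angle between cell_center's own y axis and vertical above 1.66 rad).
It fails at once if the contact forces of the cell on the logger and its cradle add up to more than 45 N (contact force between cell and logger above 45 N).
It fails at once if the robot presses the logger itself with more than 15 N (contact force between the arm and logger above 15 N).
It fails at once if the timer, the vial or the stapler is moved by more than 15 mm, or the vial tipped (distance of any of lab_timer, vial, stapler from where it was at the start of the episode above 0.015 m or angle between vial's own z axis and vertical above 0.3 rad).
It also fails if it takes over 53 s, if anything falls off the work surface, if the arm or the gripper's body presses on something with over 40 N, if the wrist force passes 120 N, or if a joint passes its speed limit or range.

### The arm

A 7-joint arm with a two-finger parallel gripper is mounted at the origin on a cart in front of the work surface, level with it; the furniture and walls round the work are solid. World frame = base frame: x ahead of the robot, y to its left, z up, the work surface at z = 0. Lengths are in m, angles in rad, forces in N, time in s.
With the tool pointing down it reaches from about 0.425 to 0.925 m from the base axis. Payload 6.8 kg.
Tool frame: the origin (TCP) lies midway between the tips of the shut fingers; the grasp point (between the pads) lies 19 mm behind it; z points along the fingers, y is the direction in which the jaws open and shut (so a half turn about z gives the same grasp; the last joint's range is limited). The gripper opens to 85 mm and grips with 20 to 120 N. Pads are 22 mm wide; open, the fingers measure 114 mm over their backs; the gripper's body (76 mm by 85 mm) begins 54 mm behind the grasp point. The pads swing forward as they close: fully open they stand 13 mm farther back than shut.
Start: joints at [-1.455, 0.477, 0.022, 1.555, -0.011, 1.109, -0.083], TCP at [0.15, 0.658, 0.231] pointing down, gripper open.
Joint ranges: [-2.96, 2.96], [-0.34, 2.1], [-1.41, 1.46], [0.24, 2.44], [-1.37, 4.51], [0.17, 1.92], [-2.96, 2.96]. Speed limits (rad/s): [2.39, 2.39, 3.14, 3.14, 3.14, 3.14, 3.14].

### API

Orientations are given as a rotation vector (axis times angle).
In Python, from cell import get_obs, cams, env gives the robot as it stands.
- The arm moves only by the tool servo_tool, never from a script. Its arguments are lists of equal length, an entry for each row: "grip": the opening in per cent of the stroke, from 0 (shut) to 100 (fully open); "translation": the shift along the tool's x, y, z in cm, a list of three; "rotation": the turn, a rotation vector about the tool's x, y, z in degrees, a list of three. In form: {"grip": [grip, ...], "translation": [[dx, dy, dz], ...], "rotation": [[wx, wy, wz], ...]}. A call has exactly 10 rows; each row is the pose to reach, as a shift and turn from the pose commanded when the call began, along the tool's axes at that moment; what a row does not reach only later rows make up. A row lasts 1/10 s, in which the tool goes at most 50 mm and 8.59 degrees, less where a joint would pass 70% of its speed; a pose out of reach is approached as far as the arm can. A call with a gripper value outside its range is refused whole. The fingers move at their own pace and stop on an object; "force" is the grip in N (left out, the last holds). Time passes only in rows, so rows that repeat a pose let the fingers close, or fill a call up. It gives the time, the measured TCP pose, the force and the opening at its end, in the units of the state.
- get_obs(): the state, without advancing time (a new reading comes with each control period).
- cams.snapshot(name): name is "scene" or "top"; returns a dict with "pixels" (384x512x3 uint8, red, green, blue), "mtx" (3x3 intrinsics, pixels), "R" (3x3) and "t" (3): a world point X has camera coordinates R X + t. Camera axes: x right, y down, z forward; pixel columns grow to the right and rows downward; lengths in m; the calibration is good to about 2 mm. A picture is of the moment at which its call begins. There is no depth.
- env.job_done(): hands the job in, once; it reports no verdict.
The state is a dict: "clock": time; "joint_positions": joint angles; "qvel": joint speeds; "tau": joint torques, N m; "position": TCP position; "tcp_rot": TCP orientation; "wrist_force": force on the tool from outside, world axes, zero at the start; "moment": the same for the moment, N m; "width": finger opening in m.
Only numpy, scipy, OpenCV 4.12 (cv2) and the standard library are available. Lean on these libraries where they do the work, as an engineer would, in place of code of your own. Each camera call takes 0.05 s, during which the arm holds its last target.

## Working session

There is one attempt and no reset: what is moved stays moved. The work goes in short steps, Python scripts to look and compute and a tool call to move; the robot and the scene stay as the last step left them, time stands still between calls to the robot, and variables do not carry over. Pictures are saved under pics/ and viewed, and the job is handed in when it is done.

Besides the shell and the picture viewer there is one more tool, called after "Emit:" by a JSON object that holds its "fn" and its "kwargs". servo_tool: Moves the arm, as the interface text tells. Its arguments: {"type":"object","properties":{"grip":{"type":"array","items":{"type":"number"}},"translation":{"type":"array","items":{"type":"array","items":{"type":"number"}}},"rotation":{"type":"array","items":{"type":"array","items":{"type":"number"}}},"force":{"type":"number"}},"required":["grip","translation","rotation"]}

```bash
mkdir -p pics; ls
cat > h.py <<'E'
import numpy as np, cv2
from cell import get_obs, cams, env
from scipy.spatial.transform import Rotation as Ro
def snap(n,f):
    s=cams.snapshot(n); cv2.imwrite('pics/%s.png'%f,s['pixels'][:,:,::-1]); np.savez('pics/%s.npz'%f,**s); return s
def load(f): return dict(np.load('pics/%s.npz'%f))
def proj(s,X):
    c=s['R']@np.asarray(X,float).T+s['t'].reshape(3,*([1]*(np.ndim(X)-1))); p=s['mtx']@c; return (p[:2]/p[2]).T
def ray(s,u,v,z):
    d=s['R'].T@np.linalg.solve(s['mtx'],[u,v,1.]); o=-s['R'].T@s['t']; return o+d*(z-o[2])/d[2]
E
python3 - <<'E'
from h import *
o=get_obs()
for k,v in o.items(): print(k,np.round(v,4))
for n in('scene','top'):
    s=snap(n,n+'0'); print(n,s['mtx'].round(1).tolist(),(-s['R'].T@s['t']).round(3), s['R'].round(3).tolist())
E
```

```text
pics
clock 0.0
joint_positions [-1.4551  0.4778  0.0223  1.5565 -0.0115  1.1093 -0.0831]
qvel [ 0.0013  0.0009 -0.0009  0.0005 -0.     -0.0012  0.0015]
tau [-5.00000e-04 -5.96441e+01  1.60760e+00 -2.81206e+01  1.24000e-02
  9.30000e-03 -0.00000e+00]
position [0.1497 0.6576 0.2303]
tcp_rot [-3.5070e-01 -3.1219e+00  2.9000e-03]
wrist_force [ 1.019  -0.6779 -0.6523]
moment [0.0152 0.0399 0.0028]
width 0.0853
scene [[361.7, 0.0, 251.7], [0.0, 361.7, 188.3], [0.0, 0.0, 1.0]] [0.239 0.536 0.663] [[-0.854, -0.519, 0.02], [-0.382, 0.601, -0.702], [0.352, -0.607, -0.712]]
top [[421.8, 0.0, 252.1], [0.0, 421.8, 194.5], [0.0, 0.0, 1.0]] [0.444 0.033 1.169] [[-0.007, -1.0, -0.001], [-0.998, 0.007, -0.07], [0.07, 0.001, -0.998]]
```

View pics/scene0.png

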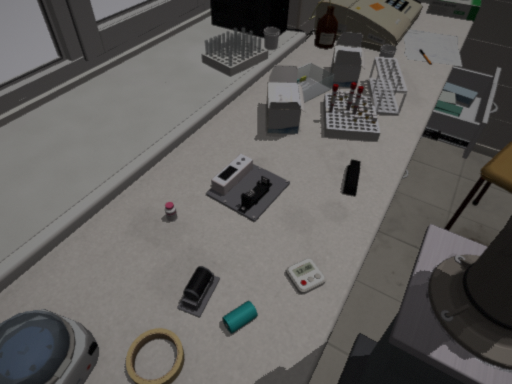

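View pics/top0.png

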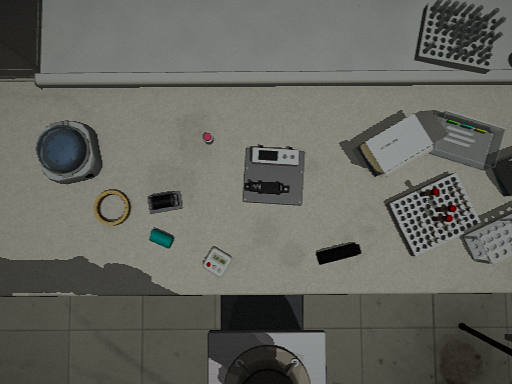

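Run:
```python
from h import *
t=load('top0')['pixels'][:,:,::-1]; s=load('scene0')['pixels'][:,:,::-1]
f=lambda im,y0,y1,x0,x1,k:cv2.resize(im[y0:y1,x0:x1],None,fx=k,fy=k,interpolation=cv2.INTER_CUBIC)
a=f(t,180,260,135,235,4); b=f(t,140,210,235,310,5)[:320]; 
cv2.imwrite('pics/c1.png',np.hstack([a,b[:320,:375]]))
a=f(s,255,340,170,270,4); b=f(s,145,230,200,300,4)
cv2.imwrite('pics/c2.png',np.hstack([a,b]))
```

```text
(no output)
```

View pics/c1.png

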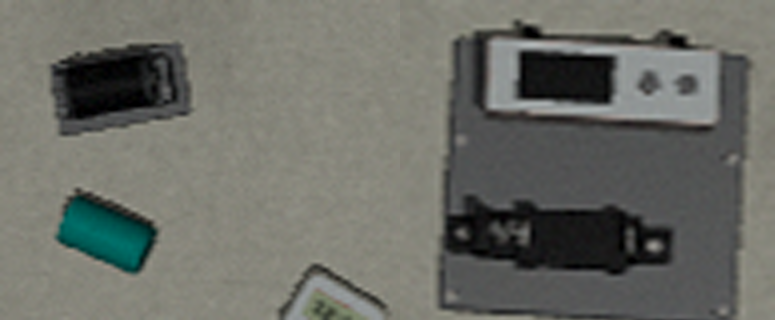

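View pics/c2.png

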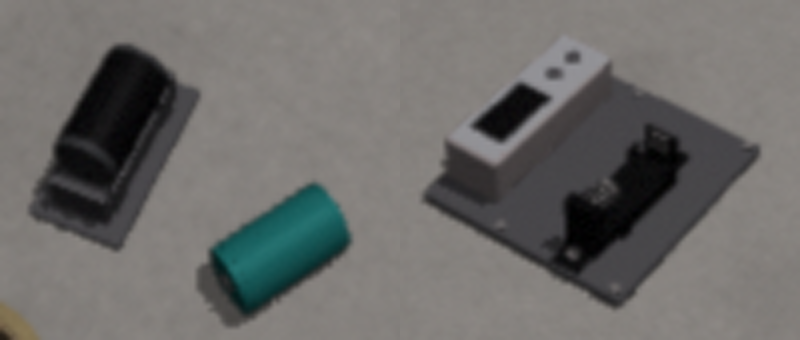

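Run:
```python
from h import *
t=load('top0')['pixels'][:,:,::-1]; s=load('scene0')['pixels'][:,:,::-1]
g=lambda im:np.clip(255*(im/255.)**0.45,0,255).astype(np.uint8)
f=lambda im,y0,y1,x0,x1,k:cv2.resize(g(im[y0:y1,x0:x1]),None,fx=k,fy=k,interpolation=cv2.INTER_NEAREST)
cv2.imwrite('pics/d1.png',np.hstack([f(t,185,220,140,190,8),f(s,260,320,172,222,8)[:280]]))
cv2.imwrite('pics/d2.png',f(s,260,320,172,227,10)[:600])
cv2.imwrite('pics/d3.png',f(t,140,210,238,310,8))
cv2.imwrite('pics/d4.png',f(s,165,223,205,293,9))
```

```text
(no output)
```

View pics/d1.png

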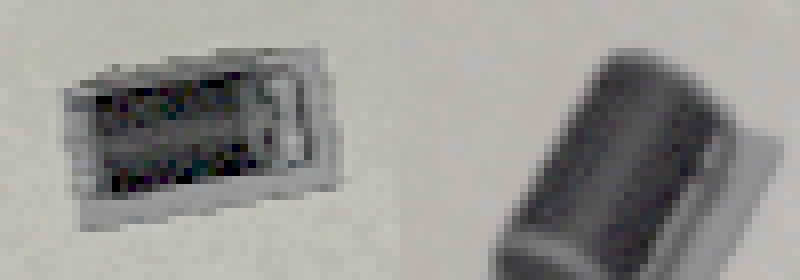

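View pics/d2.png

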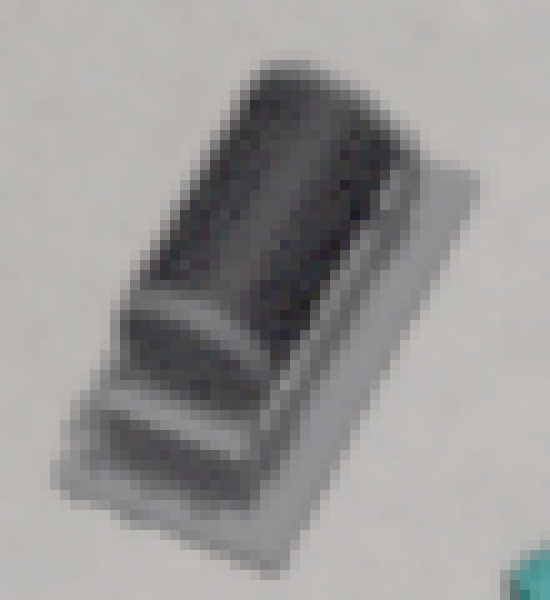

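View pics/d3.png

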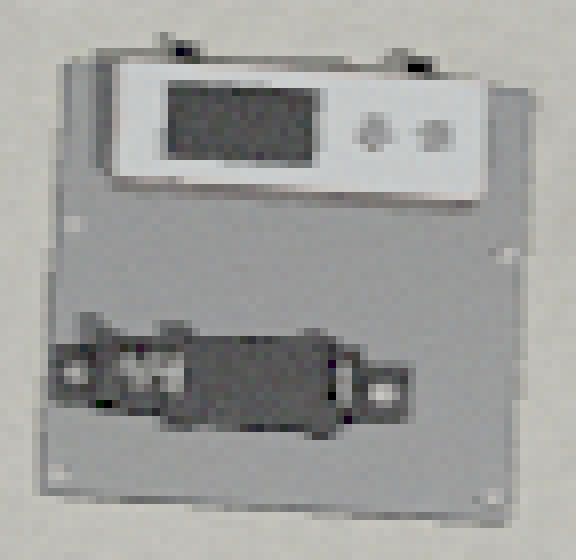

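View pics/d4.png

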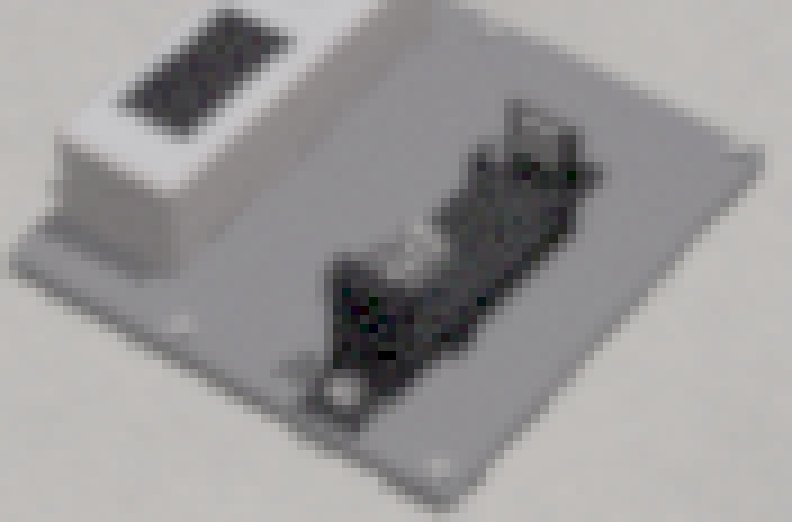

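```bash
cat >> h.py <<'E'
from scipy.optimize import least_squares
def world(p,P):
    P=np.asarray(P,float); c,s=np.cos(p[2]),np.sin(p[2])
    return np.stack([p[0]+c*P[:,0]-s*P[:,1],p[1]+s*P[:,0]+c*P[:,1],P[:,2]],1)
E
python3 - <<'E'
from h import *
T=load('top0');S=load('scene0')
def fit(name,obs,p0):
    # obs: list (cam, local xyz, uv)
    def r(p): return np.concatenate([proj(c,world(p,[P]))[0]-np.array(uv)+.5 for c,P,uv in obs])
    for lab,sel in(('both',obs),('top',[o for o in obs if o[0] is T]),('scene',[o for o in obs if o[0] is S])):
        rr=lambda p:np.concatenate([proj(c,world(p,[P]))[0]-np.array(uv)+.5 for c,P,uv in sel])
        q=least_squares(rr,p0); print(name,lab,q.x.round(4),np.abs(q.fun).max().round(2),q.fun.round(1))
z=.008
fit('logger',[(T,(-.042,.082,z),(243,201.9)),(T,(-.042,-.082,z),(301.5,205.2)),(T,(.110,-.082,z),(304.6,151.2)),(T,(.11,.082,z),(246.1,147.5)),
 (S,(-.042,.082,z),(253.9,219.4)),(S,(-.042,-.082,z),(289.7,181.7)),(S,(.11,.082,z),(206.7,193.3))],[.4,0,0])
z=.005;a=.025;b=.046
fit('tray',[(T,(-a,b,z),(150,214)),(T,(-a,-b,z),(182.5,208.1)),(T,(a,-b,z),(180.6,191)),(T,(a,b,z),(148.1,196)),
 (S,(a,b,z),(178,308.5)),(S,(-a,b,z),(200,317.5)),(S,(-a,-b,z),(219.8,277.5))],[.4,.2,0])
# stuff
for n,u,v,h in(('vial',207.5,137,.048),('timer',216.5,261,.018),('stapler',338,252,.035),('lookalike',161,238,.017)): print(n,ray(T,u,v,h).round(3))
E
```

```text
logger both [ 0.5421 -0.0226 -0.0685] 1.71 [-0.6  0.1  0.3  0.5  0.1 -0.1 -0.3  0.   0.7  0.6  0.9 -0.9 -1.7 -0.9]
logger top [ 0.5424 -0.023  -0.0672] 0.49 [-0.5  0.   0.5  0.3  0.2 -0.3 -0.2 -0.1]
logger scene [ 0.5414 -0.0219 -0.0712] 1.67 [ 0.7  0.9  1.  -0.6 -1.7 -0.8]
tray both [0.505  0.2767 0.175 ] 1.29 [-0.2  0.8  0.2  0.7 -1.   0.  -1.3  1.  -1.3 -1.1  0.  -0.9  0.7 -0.7]
tray top [0.5067 0.275  0.1495] 0.58 [ 0.1 -0.2  0.6  0.5 -0.1 -0.2 -0.5 -0.1]
tray scene [0.5038 0.2781 0.1935] 1.02 [-1.   0.1  0.6  0.   0.5 -0.2]
vial [0.678 0.153 0.048]
timer [0.345 0.131 0.018]
stapler [ 0.368 -0.194  0.035]
lookalike [0.408 0.282 0.017]
```

```bash
cat >> h.py <<'E'
def gray(s):
    g=s['pixels'].astype(np.float32).mean(2); return cv2.GaussianBlur((255*(g/255)**.45).astype(np.float32),(0,0),.7)
def edgefit(items,p0,fixyaw=None,w=2.5,it=6,sign=None,verbose=True):
    # items: (cam, A, B) local segments, found by max |gradient| along normal
    p=np.array(p0,float)
    for k in range(it):
        rows=[]
        ww=w if k<3 else 1.5
        for c,A,B in items:
            g=gray(c); n=25
            L=np.linspace(A,B,n+4)[2:-2]; uv=proj(c,world(p,L)); d=uv[-1]-uv[0]; nn=np.array([-d[1],d[0]])/np.hypot(*d)
            ts=np.arange(-ww,ww+.01,.1)
            q=uv[:,None]+ts[None,:,None]*nn
            v=cv2.remap(g,q[...,0].astype(np.float32),q[...,1].astype(np.float32),cv2.INTER_CUBIC)
            gr=np.abs(np.gradient(v,axis=1)); m=gr.max(1)
            # centroid near peak
            j=gr.argmax(1); t=ts[j]; ok=(m>0.5*np.median(m))&(j>1)&(j<len(ts)-2)
            for P,x,tt in zip(L[ok],uv[ok],t[ok]): rows.append((c,P,x+tt*nn,nn))
        def r(p): 
            out=[]
            for c in {id(x[0]):x[0] for x in rows}.values():
                sub=[x for x in rows if x[0] is c]
                out.append(np.einsum('ij,ij->i',proj(c,world(p,[x[1] for x in sub]))-[x[2] for x in sub],np.array([x[3] for x in sub])))
            return np.concatenate(out)
        q=least_squares(r,p,loss='soft_l1',f_scale=.3); p=q.x
    if verbose: print(p.round(4),'n',len(rows),'rms',np.sqrt(np.mean(r(p)**2)).round(2))
    return p
def rect(c,x0,x1,y0,y1,z,sides='abcd'):
    s={'a':((x0,y0,z),(x0,y1,z)),'b':((x1,y0,z),(x1,y1,z)),'c':((x0,y0,z),(x1,y0,z)),'d':((x0,y1,z),(x1,y1,z))}
    return [(c,)+s[k] for k in sides]
E
python3 - <<'E'
from h import *
T=load('top0');S=load('scene0')
# top view: camera at y=.033 x=.44
lt=rect(T,-.042,.11,-.082,.082,.008,'acd'); ls=rect(S,-.042,.11,-.082,.082,.008,'ad')
ls0=rect(S,-.042,.11,-.082,.082,.0,'d')
p=[.5421,-.0226,-.0685]
for l in(lt,ls,lt+ls): edgefit(l,p)
p=[.505,.2767,.165]
tt=rect(T,-.025,.025,-.046,.046,.005,'acd'); ts=rect(S,-.025,.025,-.046,.046,.005,'ad')
for l in(tt,ts,tt+ts): edgefit(l,p)
E
```

```text
[ 0.5412 -0.023  -0.0678] n 75 rms 0.31
[ 0.5377 -0.0151 -0.0673] n 50 rms 0.26
[ 0.5394 -0.0227 -0.0713] n 104 rms 0.56
[0.5055 0.2752 0.1523] n 75 rms 0.38
[0.503  0.279  0.1669] n 50 rms 0.28
[0.5036 0.2785 0.1715] n 110 rms 0.7
```

```bash
cat >> h.py <<'E'
def toolrot(yaw,tip=0.):
    # tool z down; tool x horizontal along direction yaw+90deg (local -y?) set below
    # jaw (tool y) along local x; tool x = y cross z
    # choose tool y = -local x or + so that x = y x z ; z=-Z
    ...
def go(pos,Rt):
    o=get_obs(); R0=Ro.from_rotvec(o['tcp_rot']).as_matrix()
    d=R0.T@(np.asarray(pos)-o['position'])*100; w=Ro.from_matrix(R0.T@Rt).as_rotvec(degrees=True)
    print('t',round(o['clock'],2),'pos',np.round(o['position'],4),'trans cm',d.round(2),'rot deg',w.round(2)); return d,w
E
python3 - <<'E'
from h import *
o=get_obs(); R0=Ro.from_rotvec(o['tcp_rot']).as_matrix(); print(R0.round(3))
def RT(yaw):  # local y axis dir
    y=np.array([-np.sin(yaw),np.cos(yaw),0]); x=np.array([np.cos(yaw),np.sin(yaw),0])
    # tool z=-Z ; option A: tool x = +y, tool y = z x x = -Z x Y
    tx=y; tz=np.array([0,0,-1.]); ty=np.cross(tz,tx); return np.stack([tx,ty,tz],1)
for p in ((.505,.277,.12),):
    go(p,RT(.155)); go(p,RT(.155+np.pi))
T=load('top0')
img=T['pixels'][:,:,::-1].copy(); 
img=cv2.resize(np.clip(255*(img/255.)**.45,0,255).astype(np.uint8)[175:225,135:195],None,fx=10,fy=10,interpolation=cv2.INTER_NEAREST)
def dr(im,s,p,P,off,k,col):
    uv=(proj(s,world(p,P))+.5-np.array(off))*k; cv2.polylines(im,[np.int32(uv)],True,col,1)
p=[.5055,.2765,.155]
def box(x0,x1,y0,y1,z): return [(x0,y0,z),(x1,y0,z),(x1,y1,z),(x0,y1,z)]
dr(img,T,p,box(-.025,.025,-.046,.046,.005),(135,175),10,(0,0,255))
dr(img,T,p,box(-.017,.017,-.03,.03,.037),(135,175),10,(0,255,0))
S=load('scene0')
im2=S['pixels'][:,:,::-1]; im2=cv2.resize(np.clip(255*(im2/255.)**.45,0,255).astype(np.uint8)[262:322,172:226],None,fx=10,fy=10,interpolation=cv2.INTER_NEAREST)
dr(im2,S,p,box(-.025,.025,-.046,.046,.005),(172,262),10,(0,0,255))
for yy in(-.03,.03):
    a=np.linspace(0,2*np.pi,40); dr(im2,S,p,np.stack([.017*np.cos(a),0*a+yy,.037+.017*np.sin(a)],1),(172,262),10,(0,255,0))
cv2.imwrite('pics/e1.png',img);cv2.imwrite('pics/e2.png',im2)
E
```

```text
[[-0.975  0.222 -0.   ]
 [ 0.222  0.975 -0.002]
 [-0.    -0.002 -1.   ]]
t 0.1 pos [0.1497 0.6576 0.2304] trans cm [-43.09 -29.21  11.1 ] rot deg [-0.08  0.07 68.3 ]
t 0.1 pos [0.1497 0.6576 0.2304] trans cm [-43.09 -29.21  11.1 ] rot deg [-7.000e-02 -9.000e-02 -1.117e+02]
```

View pics/e1.png

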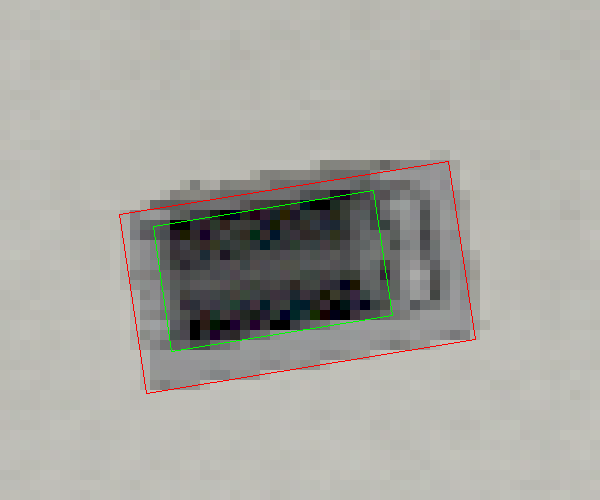

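View pics/e2.png

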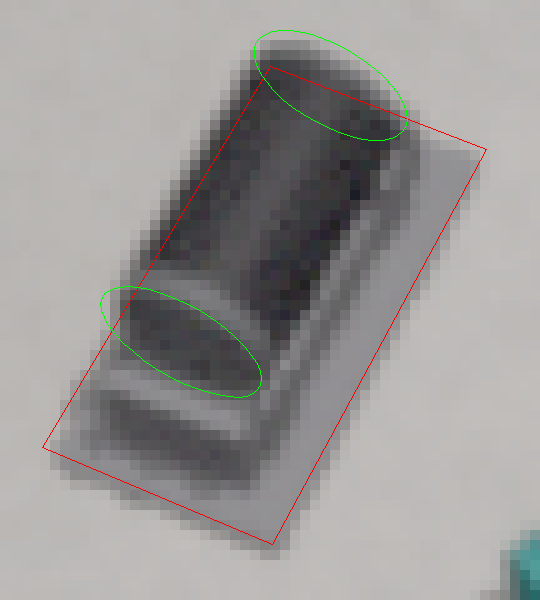

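Emit:
{"fn": "servo_tool", "kwargs": {"grip": [65,65,65,65,65,65,65,65,65,65], "translation": [[-4.3,-2.9,1],[-8.6,-5.8,2],[-13,-8.8,3.3],[-17.2,-11.7,4.4],[-21.5,-14.6,5.5],[-25.8,-17.5,6.6],[-30.1,-20.4,7.7],[-34.5,-23.4,8.8],[-38.8,-26.3,10],[-43,-29.2,11]], "rotation": [[0,0,6.8],[0,0,13.7],[0,0,20.5],[0,0,27.4],[0,0,34.2],[0,0,41],[0,0,47.9],[0,0,54.7],[0,0,61.5],[0,0,68.3]], "force": 60}}

```text
clock: 1.1
position: [0.4842, 0.299, 0.1271]
tcp_rot: [-2.048, -2.382, 0.0]
wrist_force: [0.7, 1.0, 0.1]
width: 0.0556
```

```bash
python3 - <<'E'
import re
s=open('h.py').read()
a=s.index('def toolrot'); b=s.index('def go(')
s=s[:a]+'''def RT(yaw,tip=0.):
    # tool x = local +y, z down; tip>0 (deg): +y end dips
    y=np.array([-np.sin(yaw),np.cos(yaw),0]); tz=np.array([0,0,-1.]); R=np.stack([y,np.cross(tz,y),tz],1)
    return R@Ro.from_rotvec([0,-tip,0],degrees=True).as_matrix()
'''+s[b:]
open('h.py','w').write(s)
E
python3 - <<'E'
from h import *
print(RT(0,20).round(2)); go((.505,.278,.12),RT(.16)); go((.505,.278,.017),RT(.16)); o=get_obs(); print(o['joint_positions'].round(2),o['width'],o['wrist_force'])
E
```

```text
[[ 0.    1.    0.  ]
 [ 0.94  0.   -0.34]
 [-0.34  0.   -0.94]]
t 1.1 pos [0.4842 0.299  0.1271] trans cm [-2.39  1.74  0.71] rot deg [-0.01  0.   -0.55]
t 1.1 pos [0.4842 0.299  0.1271] trans cm [-2.39  1.74 11.01] rot deg [-0.01  0.   -0.55]
[-0.95  0.45  0.37  1.93 -0.22  0.81 -0.31] 0.05564401489928573 [0.67748778 1.01737318 0.10267755]
```

Emit:
{"fn": "servo_tool", "kwargs": {"grip": [65,65,65,65,65,65,65,65,65,65], "translation": [[0,0,0],[0,0,0],[0,0,0],[0,0,0],[0,0,0],[0,0,0],[0,0,0],[0,0,0],[0,0,0],[0,0,0]], "rotation": [[0,0,0],[0,0,0],[0,0,0],[0,0,0],[0,0,0],[0,0,0],[0,0,0],[0,0,0],[0,0,0],[0,0,0]]}}

```text
clock: 2.1
position: [0.4834, 0.3005, 0.1276]
tcp_rot: [-2.043, -2.387, -0.0]
wrist_force: [0.1, -0.1, 0.7]
width: 0.0556
```

Run:
```python
from h import *
go((.505,.278,.017),RT(.16)); s=snap('top','t1'); s2=snap('scene','s1')
g=lambda im:np.clip(255*(im/255.)**0.45,0,255).astype(np.uint8)
cv2.imwrite('pics/f1.png',np.hstack([cv2.resize(g(s['pixels'][170:240,130:200,::-1]),None,fx=5.7,fy=5.7,interpolation=2),cv2.resize(g(s2['pixels'][230:330,130:230,::-1]),None,fx=4,fy=4,interpolation=2)[:399]]))
print(proj(s,[get_obs()['position']]),proj(s2,[get_obs()['position']]))
```

```text
t 2.1 pos [0.4834 0.3005 0.1276] trans cm [-2.56  1.78 11.06] rot deg [ 0.   -0.   -0.29]
[[144.1059497  208.64613805]] [[194.39090955 271.8726994 ]]
```

View pics/f1.png

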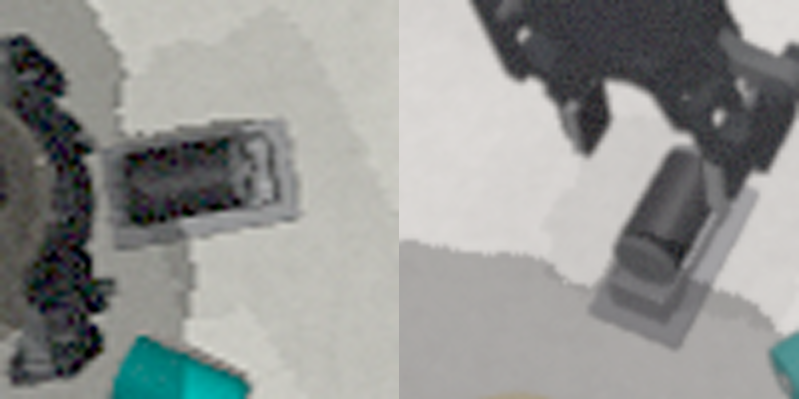

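Emit:
{"fn": "servo_tool", "kwargs": {"grip": [65,65,65,65,65,65,65,65,65,65], "translation": [[-1.3,0.9,0],[-2.6,1.8,0],[-2.6,1.8,2],[-2.6,1.8,5],[-2.6,1.8,8],[-2.6,1.8,9],[-2.6,1.8,9],[-2.6,1.8,9],[-2.6,1.8,9],[-2.6,1.8,9]], "rotation": [[0,0,-0.3],[0,0,-0.3],[0,0,-0.3],[0,0,-0.3],[0,0,-0.3],[0,0,-0.3],[0,0,-0.3],[0,0,-0.3],[0,0,-0.3],[0,0,-0.3]]}}

```text
clock: 3.2
position: [0.5061, 0.2781, 0.0389]
tcp_rot: [2.036, 2.392, 0.004]
wrist_force: [-1.0, 0.5, 0.0]
width: 0.0554
```

Run:
```python
from h import *
go((.505,.278,.017),RT(.16)); s2=snap('scene','s2')
print(get_obs()['wrist_force'])
g=lambda im:np.clip(255*(im/255.)**0.45,0,255).astype(np.uint8)
cv2.imwrite('pics/f2.png',cv2.resize(g(s2['pixels'][220:330,130:260,::-1]),None,fx=5,fy=5,interpolation=2))
```

```text
t 3.2 pos [0.5061 0.2781 0.0389] trans cm [ 0.   -0.11  2.19] rot deg [ 0.12 -0.06  0.01]
[-0.07588566 -0.3437691  -0.64055178]
```

View pics/f2.png

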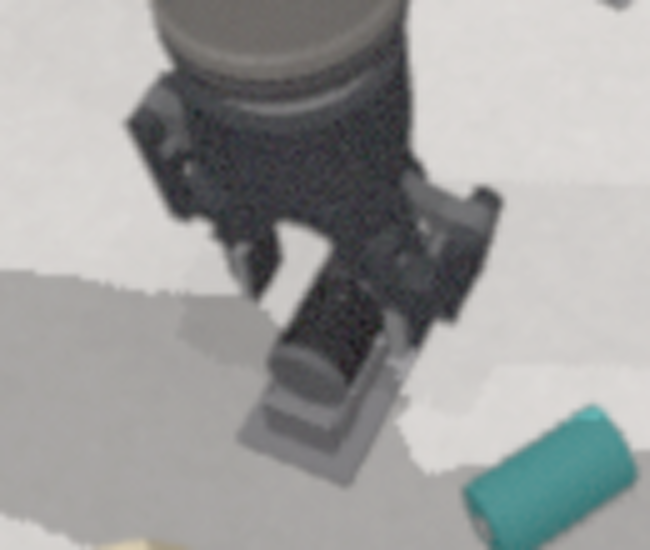

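Emit:
{"fn": "servo_tool", "kwargs": {"grip": [65,65,65,65,65,65,60,55,50,45], "translation": [[0,0,0.6],[0,0,1.4],[0,0,2.2],[0,0,2.2],[0,0,2.2],[0,0,2.2],[0,0,2.2],[0,0,2.2],[0,0,2.2],[0,0,2.2]], "rotation": [[0,0,0],[0,0,0],[0,0,0],[0,0,0],[0,0,0],[0,0,0],[0,0,0],[0,0,0],[0,0,0],[0,0,0]], "force": 60}}

```text
clock: 4.25
position: [0.5053, 0.2777, 0.0157]
tcp_rot: [2.037, 2.392, 0.0]
wrist_force: [-0.9, -0.4, -0.4]
width: 0.0385
```

Run:
```python
from h import *
go((.505,.278,.017),RT(.16)); print(get_obs()['wrist_force'],get_obs()['width'])
s2=snap('scene','s3');s=snap('top','t3')
g=lambda im:np.clip(255*(im/255.)**0.45,0,255).astype(np.uint8)
cv2.imwrite('pics/f3.png',cv2.resize(g(s2['pixels'][240:330,150:240,::-1]),None,fx=6,fy=6,interpolation=2))
```

```text
t 4.25 pos [0.5053 0.2777 0.0157] trans cm [ 0.03 -0.02 -0.13] rot deg [ 0.01 -0.01  0.01]
[-0.90349694 -0.3534375  -0.41507044] 0.03854422773170429
```

View pics/f3.png

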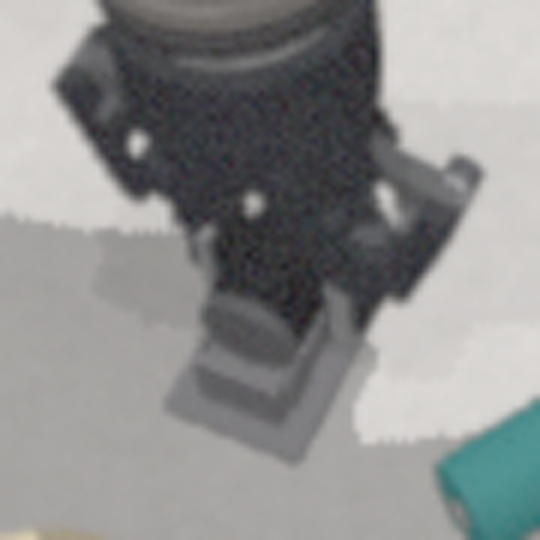

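Emit:
{"fn": "servo_tool", "kwargs": {"grip": [35,25,20,20,20,20,20,20,20,20], "translation": [[0,0,0],[0,0,0],[0,0,0],[0,0,0],[0,0,-0.4],[0,0,-1.5],[0,0,-3],[0,0,-5],[0,0,-7],[0,0,-8.5]], "rotation": [[0,0,0],[0,0,0],[0,0,0],[0,0,0],[0,0,0],[0,0,0],[0,0,0],[0,0,0],[0,0,0],[0,0,0]], "force": 60}}

```text
clock: 5.35
position: [0.5059, 0.2779, 0.1029]
tcp_rot: [2.037, 2.391, 0.003]
wrist_force: [0.3, -0.5, -1.6]
width: 0.0324
```

Run:
```python
from h import *
go((.505,.278,.1),RT(.16)); print(get_obs()['wrist_force'],get_obs()['width'])
s2=snap('scene','s4');s=snap('top','t4')
g=lambda im:np.clip(255*(im/255.)**0.45,0,255).astype(np.uint8)
print(proj(s2,[get_obs()['position']]))
cv2.imwrite('pics/f4.png',cv2.resize(g(s2['pixels'][220:330,140:250,::-1]),None,fx=5,fy=5,interpolation=2))
```

```text
t 5.35 pos [0.5059 0.2779 0.1029] trans cm [ 0.02 -0.08  0.29] rot deg [ 0.11 -0.06 -0.  ]
[ 0.31778138 -0.4891965  -1.63338732] 0.03239471676583077
[[192.83236651 264.00264014]]
```

View pics/f4.png

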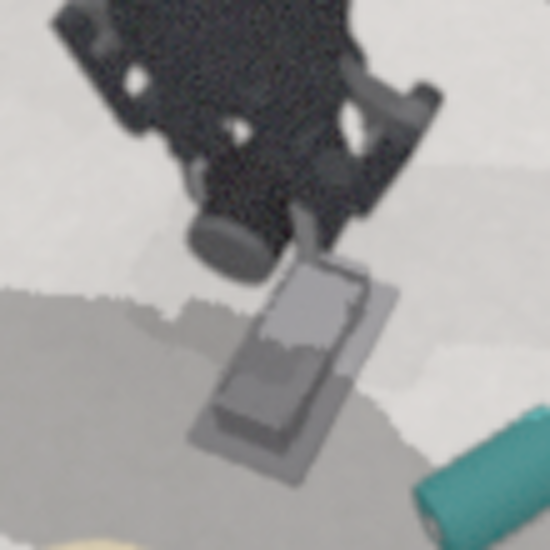

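```bash
cat >> h.py <<'E'
LOG=np.array([.5412,-.023,-.068])
def tolog(X,L=LOG):
    d=np.asarray(X)-[L[0],L[1],0]; c,s=np.cos(L[2]),np.sin(L[2]); return np.array([c*d[0]+s*d[1],-s*d[0]+c*d[1],d[2]])
E
python3 - <<'E'
from h import *
T=load('top0')
print('leaf',tolog(ray(T,279,186.7,.042)).round(4)); print('disc',tolog(ray(T,260.8,186.5,.045)).round(4))
S=load('scene0')
# scene: leaf inner edge top ~ d4 (545,125)/9 ; 
print('leafS',tolog(ray(S,205+545/9-.5,165+128/9-.5,.04)).round(4))
im=cv2.resize(np.clip(255*(T['pixels'][:,:,::-1]/255.)**.45,0,255).astype(np.uint8)[145:210,238:308],None,fx=10,fy=10,interpolation=cv2.INTER_NEAREST)
im2=cv2.resize(np.clip(255*(S['pixels'][:,:,::-1]/255.)**.45,0,255).astype(np.uint8)[160:222,200:292],None,fx=8,fy=8,interpolation=cv2.INTER_NEAREST)
def box(x0,x1,y0,y1,z): return [(x0,y0,z),(x1,y0,z),(x1,y1,z),(x0,y1,z)]
def dr(im,s,P,off,k,col,p=LOG):
    uv=(proj(s,world(p,P))+.5-np.array(off))*k; cv2.polylines(im,[np.int32(uv)],True,col,1)
sh=.008
for I,s,off,k,p in((im,T,(238,145),10,LOG),(im2,S,(200,160),8,np.array([.5377,-.0151,-.068]))):
    dr(I,s,box(-.042,.11,-.082,.082,.008),off,k,(0,0,255),p)
    dr(I,s,box(-.012,.012,sh-.036,sh-.030,.042),off,k,(0,255,0),p)
    dr(I,s,box(-.012,.012,sh+.045,sh+.050,.048),off,k,(0,255,0),p)
    dr(I,s,box(-.016,.016,sh-.02,sh+.02,.028),off,k,(255,0,0),p)
    a=np.linspace(0,6.28,30); dr(I,s,np.stack([.008*np.cos(a),sh+.024+0*a,.039+.008*np.sin(a)],1),off,k,(0,255,255),p)
cv2.imwrite('pics/g1.png',im);cv2.imwrite('pics/g2.png',im2)
E
```

```text
leaf [ 0.0028 -0.0154  0.042 ]
disc [0.0001 0.0334 0.045 ]
leafS [-0.0026 -0.019   0.04  ]
```

View pics/g1.png

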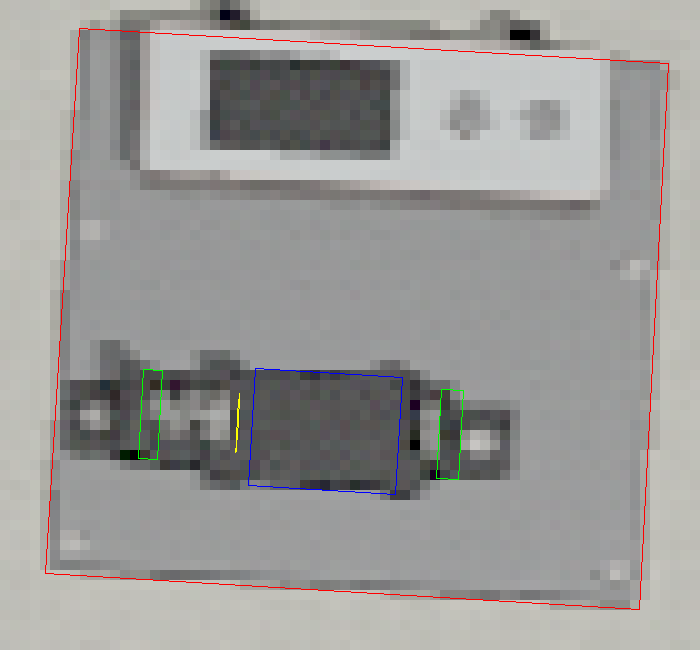

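View pics/g2.png

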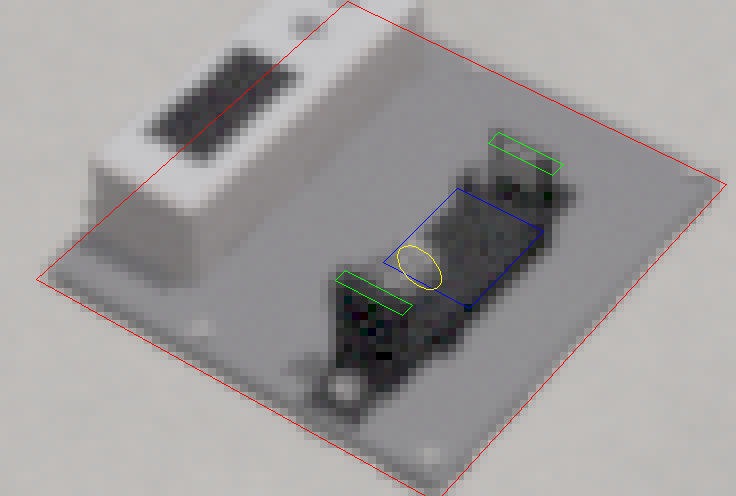

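```bash
cat >> h.py <<'E'
H=.0213
def goc(y,z,tip,x=0.,L=None):
    L=LOG if L is None else L
    C=world(L,[(x,y,z)])[0]; R=RT(L[2],tip); return go(C+H*R[:,2],R)
def state():
    o=get_obs(); R=Ro.from_rotvec(o['tcp_rot']).as_matrix(); C=o['position']-H*R[:,2]; f=o['wrist_force']; c,s=np.cos(LOG[2]),np.sin(LOG[2])
    print('t',round(o['clock'],2),'cell loc mm',(1e3*tolog(C)).round(2),'tip',np.degrees(np.arcsin(-R[2,0])).round(2),'F loc',np.round([c*f[0]+s*f[1],-s*f[0]+c*f[1],f[2]],2),'w',round(o['width'],4))
E
python3 - <<'E'
from h import *
goc(0,.105,20); state()
E
```

```text
t 5.45 pos [0.5067 0.2785 0.1034] trans cm [-31.03  -1.58   1.76] rot deg [  2.5  -20.07  12.9 ]
t 5.45 cell loc mm [-54.94 298.38 124.67] tip -0.13 F loc [-0.47 -0.08 -1.76] w 0.0328
```

Emit:
{"fn": "servo_tool", "kwargs": {"grip": [20,20,20,20,20,20,20,20,20,20], "translation": [[-2,-0.1,0],[-5,-0.2,0],[-9,-0.4,0],[-13,-0.6,0],[-17,-0.8,0.3],[-21,-1,0.6],[-25,-1.2,1],[-28,-1.4,1.4],[-30,-1.5,1.6],[-31,-1.6,1.8]], "rotation": [[0.2,-1.5,1],[0.5,-4,2.5],[0.8,-6.5,4.2],[1.1,-9,5.8],[1.4,-11.5,7.4],[1.7,-14,9],[2,-16.5,10.6],[2.2,-18,11.7],[2.4,-19.3,12.5],[2.5,-20.1,12.9]]}}

```text
clock: 6.45
position: [0.5385, -0.033, 0.0822]
tcp_rot: [2.105, 1.963, -0.381]
wrist_force: [-0.2, 0.4, -0.7]
width: 0.0328
```

Emit:
{"fn": "servo_tool", "kwargs": {"grip": [20,20,20,20,20,20,20,20,20,20], "translation": [[0,0,0],[0,0,0],[0,0,0],[0,0,0],[0,0,0],[0,0,0],[0,0,0],[0,0,0],[0,0,0],[0,0,0]], "rotation": [[0,0,0],[0,0,0],[0,0,0],[0,0,0],[0,0,0],[0,0,0],[0,0,0],[0,0,0],[0,0,0],[0,0,0]]}}

```text
clock: 7.45
position: [0.5388, -0.031, 0.0826]
tcp_rot: [2.103, 1.966, -0.379]
wrist_force: [0.0, 0.4, -1.6]
width: 0.0325
```

Run:
```python
from h import *
state(); goc(-.002,.063,20)
s2=snap('scene','s5');s=snap('top','t5')
g=lambda im:np.clip(255*(im/255.)**0.45,0,255).astype(np.uint8)
cv2.imwrite('pics/f5.png',np.hstack([cv2.resize(g(s2['pixels'][140:240,190:300,::-1]),None,fx=5,fy=5,interpolation=2)]))
cv2.imwrite('pics/f5t.png',np.hstack([cv2.resize(g(s['pixels'][130:230,210:330,::-1]),None,fx=5,fy=5,interpolation=2)]))
```

```text
t 7.45 cell loc mm [ -1.75  -0.73 102.56] tip 20.21 F loc [ 0.01  0.37 -1.59] w 0.0325
t 7.45 pos [ 0.5388 -0.031   0.0826] trans cm [1.26 0.2  3.76] rot deg [-0.19  0.21  0.07]
```

View pics/f5.png

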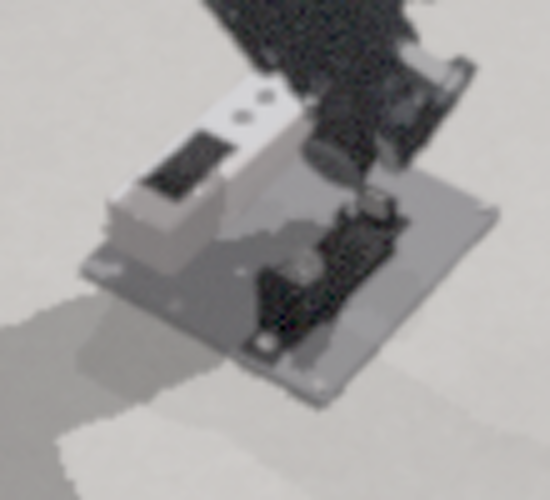

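Run:
```python
from h import *
S=load('s5'); o=get_obs(); R=Ro.from_rotvec(o['tcp_rot']).as_matrix(); C=o['position']-H*R[:,2]
im=cv2.resize(np.clip(255*(S['pixels'][:,:,::-1]/255.)**.45,0,255).astype(np.uint8)[140:225,200:300],None,fx=8,fy=8,interpolation=cv2.INTER_CUBIC)
def dw(P,col):
    uv=(proj(S,np.array(P))+.5-np.array((200,140)))*8; cv2.polylines(im,[np.int32(uv)],True,col,1)
a=np.linspace(0,6.28,40)[:,None]
dw(C+.03*R[:,0]+.017*(np.cos(a)*R[:,1]+np.sin(a)*R[:,2]),(0,255,0))
def box(x0,x1,y0,y1,z): return world(LOG,[(x0,y0,z),(x1,y0,z),(x1,y1,z),(x0,y1,z)])
dw(box(-.042,.11,-.082,.082,.008),(0,0,255)); sh=.011
dw(box(-.012,.012,sh-.036,sh-.030,.042),(255,0,0)); dw(box(-.012,.012,sh+.045,sh+.05,.048),(255,0,0))
dw(world(LOG,np.concatenate([.008*np.cos(a),sh+.024+0*a,.039+.008*np.sin(a)],1)),(0,255,255))
cv2.imwrite('pics/f6.png',im)
```

```text
(no output)
```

View pics/f6.png

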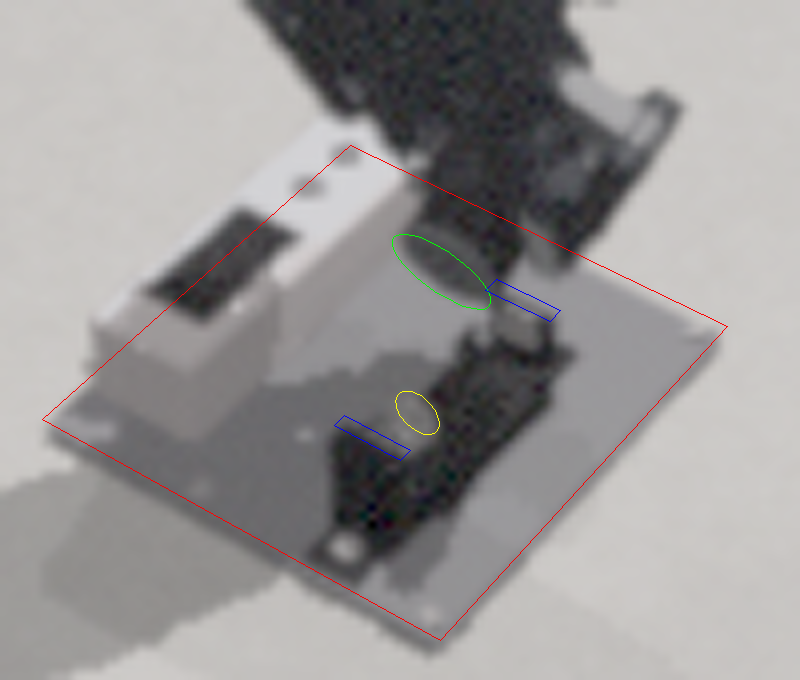

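Emit:
{"fn": "servo_tool", "kwargs": {"grip": [20,20,20,20,20,20,20,20,20,20], "translation": [[0.2,0.1,0.6],[0.4,0.2,1.2],[0.6,0.2,1.8],[0.8,0.2,2.4],[1,0.2,3],[1.15,0.2,3.4],[1.26,0.2,3.76],[1.26,0.2,3.76],[1.26,0.2,3.76],[1.26,0.2,3.76]], "rotation": [[-0.2,0.2,0],[-0.2,0.2,0],[-0.2,0.2,0],[-0.2,0.2,0],[-0.2,0.2,0],[-0.2,0.2,0],[-0.2,0.2,0],[-0.2,0.2,0],[-0.2,0.2,0],[-0.2,0.2,0]]}}

```text
clock: 8.55
position: [0.5408, -0.0322, 0.0432]
tcp_rot: [2.103, 1.967, -0.371]
wrist_force: [-0.1, 0.1, -1.8]
width: 0.0326
```

Run:
```python
from h import *
state(); goc(.004,.063,20);goc(.007,.063,20);
s2=snap('scene','s7')
g=lambda im:np.clip(255*(im/255.)**0.45,0,255).astype(np.uint8)
cv2.imwrite('pics/f7.png',np.hstack([cv2.resize(g(s2['pixels'][150:225,210:300,::-1]),None,fx=8,fy=8,interpolation=2)]))
```

```text
t 8.55 cell loc mm [ 0.24 -1.94 63.19] tip 20.0 F loc [-0.14  0.05 -1.82] w 0.0326
t 8.55 pos [ 0.5408 -0.0322  0.0432] trans cm [ 0.56 -0.02 -0.18] rot deg [0.03 0.   0.06]
t 8.55 pos [ 0.5408 -0.0322  0.0432] trans cm [ 0.85 -0.02 -0.29] rot deg [0.03 0.   0.06]
```

View pics/f7.png

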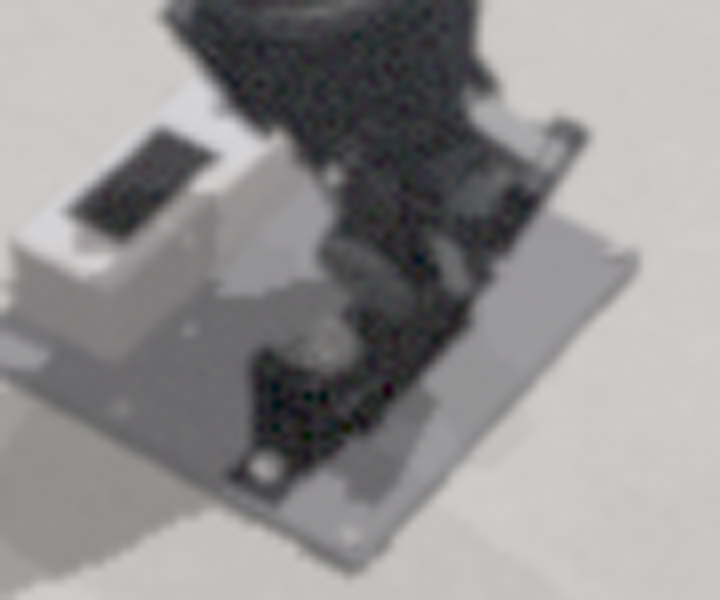

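Emit:
{"fn": "servo_tool", "kwargs": {"grip": [20,20,20,20,20,20,20,20,20,20], "translation": [[0.15,0,-0.05],[0.3,0,-0.1],[0.45,0,-0.15],[0.6,0,-0.2],[0.75,0,-0.25],[0.85,0,-0.29],[0.85,0,-0.29],[0.85,0,-0.29],[0.85,0,-0.29],[0.85,0,-0.29]], "rotation": [[0,0,0],[0,0,0],[0,0,0],[0,0,0],[0,0,0],[0,0,0],[0,0,0],[0,0,0],[0,0,0],[0,0,0]]}}

```text
clock: 9.6
position: [0.5412, -0.0234, 0.0428]
tcp_rot: [2.103, 1.967, -0.371]
wrist_force: [0.3, 0.6, -1.1]
width: 0.0324
```

Run:
```python
from h import *
state(); goc(.011,.063,20);goc(.014,.063,20)
```

```text
t 9.6 cell loc mm [6.000e-02 6.920e+00 6.281e+01] tip 20.01 F loc [ 0.26  0.6  -1.11] w 0.0324
t 9.6 pos [ 0.5412 -0.0234  0.0428] trans cm [ 0.38 -0.01 -0.16] rot deg [0.01 0.01 0.06]
t 9.6 pos [ 0.5412 -0.0234  0.0428] trans cm [ 0.66 -0.01 -0.26] rot deg [0.01 0.01 0.06]
```

Emit:
{"fn": "servo_tool", "kwargs": {"grip": [20,20,20,20,20,20,20,20,20,20], "translation": [[0.1,0,-0.03],[0.2,0,-0.07],[0.3,0,-0.11],[0.38,0,-0.14],[0.38,0,-0.14],[0.38,0,-0.14],[0.38,0,-0.14],[0.38,0,-0.14],[0.38,0,-0.14],[0.38,0,-0.14]], "rotation": [[0,0,0],[0,0,0],[0,0,0],[0,0,0],[0,0,0],[0,0,0],[0,0,0],[0,0,0],[0,0,0],[0,0,0]]}}

```text
clock: 10.6
position: [0.5415, -0.0192, 0.0428]
tcp_rot: [2.103, 1.967, -0.371]
wrist_force: [-0.6, -0.4, -1.4]
width: 0.0322
```

Run:
```python
from h import *
state(); goc(.0135,.063,20);goc(.016,.063,20)
```

```text
t 10.6 cell loc mm [4.000e-02 1.106e+01 6.280e+01] tip 20.01 F loc [-0.6  -0.46 -1.35] w 0.0322
t 10.6 pos [ 0.5415 -0.0192  0.0428] trans cm [ 0.22 -0.   -0.1 ] rot deg [0.01 0.01 0.07]
t 10.6 pos [ 0.5415 -0.0192  0.0428] trans cm [ 0.46 -0.   -0.19] rot deg [0.01 0.01 0.07]
```

Emit:
{"fn": "servo_tool", "kwargs": {"grip": [20,20,20,20,20,20,20,20,20,20], "translation": [[0.08,0,-0.03],[0.16,0,-0.06],[0.24,0,-0.09],[0.24,0,-0.09],[0.24,0,-0.09],[0.24,0,-0.09],[0.24,0,-0.09],[0.24,0,-0.09],[0.24,0,-0.09],[0.24,0,-0.09]], "rotation": [[0,0,0],[0,0,0],[0,0,0],[0,0,0],[0,0,0],[0,0,0],[0,0,0],[0,0,0],[0,0,0],[0,0,0]]}}

```text
clock: 11.6
position: [0.5417, -0.0167, 0.0428]
tcp_rot: [2.103, 1.967, -0.371]
wrist_force: [0.5, -2.4, -2.1]
width: 0.0325
```

Run:
```python
from h import *
state(); goc(.0135,.063,20);goc(.016,.063,20);state()
s2=snap('scene','s8');state()
g=lambda im:np.clip(255*(im/255.)**0.45,0,255).astype(np.uint8)
cv2.imwrite('pics/f8.png',np.hstack([cv2.resize(g(s2['pixels'][150:225,210:300,::-1]),None,fx=8,fy=8,interpolation=2)]))
```

```text
t 11.6 cell loc mm [3.000e-02 1.358e+01 6.284e+01] tip 20.01 F loc [ 0.69 -2.33 -2.14] w 0.0325
t 11.6 pos [ 0.5417 -0.0167  0.0428] trans cm [-0.01 -0.   -0.01] rot deg [0.01 0.01 0.07]
t 11.6 pos [ 0.5417 -0.0167  0.0428] trans cm [ 0.22 -0.   -0.1 ] rot deg [0.01 0.01 0.07]
t 11.6 cell loc mm [3.000e-02 1.358e+01 6.284e+01] tip 20.01 F loc [ 0.69 -2.33 -2.14] w 0.0325
t 11.65 cell loc mm [1.000e-02 1.361e+01 6.283e+01] tip 20.01 F loc [ 0.65 -2.99 -1.65] w 0.0326
```

View pics/f8.png

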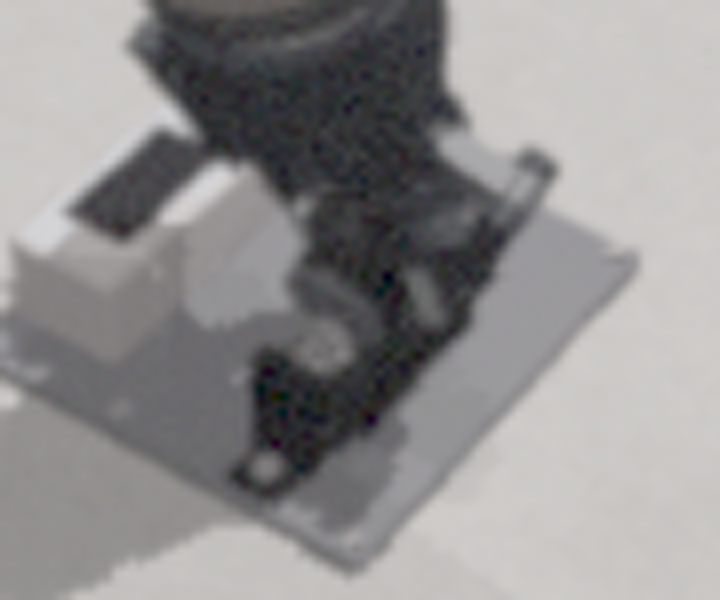

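Run:
```python
from h import *
goc(.0159,.058,20)
```

```text
t 11.65 pos [ 0.5416 -0.0167  0.0428] trans cm [ 0.38 -0.    0.38] rot deg [0.01 0.01 0.07]
```

Emit:
{"fn": "servo_tool", "kwargs": {"grip": [20,20,20,20,20,20,20,20,20,20], "translation": [[0.08,0,0.08],[0.16,0,0.16],[0.24,0,0.24],[0.32,0,0.32],[0.39,0,0.38],[0.39,0,0.38],[0.39,0,0.38],[0.39,0,0.38],[0.39,0,0.38],[0.39,0,0.38]], "rotation": [[0,0,0],[0,0,0],[0,0,0],[0,0,0],[0,0,0],[0,0,0],[0,0,0],[0,0,0],[0,0,0],[0,0,0]]}}

```text
clock: 12.65
position: [0.5421, -0.0143, 0.038]
tcp_rot: [2.103, 1.967, -0.371]
wrist_force: [0.6, -4.6, 5.3]
width: 0.0324
```

Run:
```python
from h import *
state(); goc(.0207,.058,20); print(get_obs()['moment'])
s2=snap('scene','s9');state()
g=lambda im:np.clip(255*(im/255.)**0.45,0,255).astype(np.uint8)
cv2.imwrite('pics/f9.png',np.hstack([cv2.resize(g(s2['pixels'][150:225,210:300,::-1]),None,fx=8,fy=8,interpolation=2)]))
```

```text
t 12.65 cell loc mm [ 0.27 15.98 58.02] tip 20.01 F loc [ 0.95 -4.5   5.29] w 0.0324
t 12.65 pos [ 0.5421 -0.0143  0.038 ] trans cm [ 0.44 -0.03 -0.16] rot deg [0.04 0.01 0.06]
[-0.77002143 -0.13149506  0.00699117]
t 12.7 cell loc mm [ 0.25 15.99 58.01] tip 20.01 F loc [ 1.06 -4.61  4.58] w 0.0324
```

View pics/f9.png

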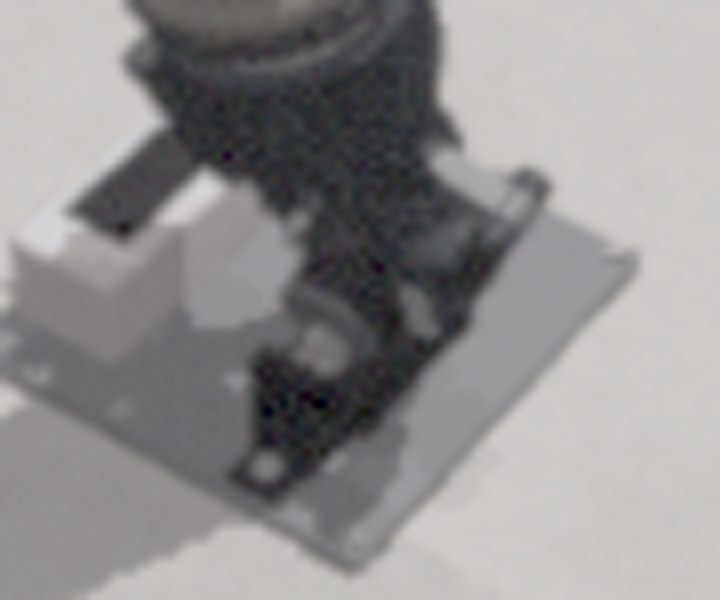

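Emit:
{"fn": "servo_tool", "kwargs": {"grip": [20,20,20,20,20,20,20,20,20,20], "translation": [[0.06,0,-0.02],[0.12,0,-0.04],[0.18,0,-0.06],[0.24,0,-0.08],[0.28,0,-0.1],[0.28,0,-0.1],[0.28,0,-0.1],[0.28,0,-0.1],[0.28,0,-0.1],[0.28,0,-0.1]], "rotation": [[0,0,0],[0,0,0],[0,0,0],[0,0,0],[0,0,0],[0,0,0],[0,0,0],[0,0,0],[0,0,0],[0,0,0]]}}

```text
clock: 13.7
position: [0.5422, -0.012, 0.0381]
tcp_rot: [2.103, 1.966, -0.371]
wrist_force: [1.1, -6.2, 4.4]
width: 0.0327
```

Run:
```python
from h import *
state(); goc(.0207,.058,20)
```

```text
t 13.7 cell loc mm [ 0.24 18.35 58.1 ] tip 20.04 F loc [ 1.53 -6.14  4.43] w 0.0327
t 13.7 pos [ 0.5422 -0.012   0.0381] trans cm [ 0.23 -0.02 -0.07] rot deg [0.03 0.04 0.03]
```

Emit:
{"fn": "servo_tool", "kwargs": {"grip": [20,20,20,20,20,20,20,20,20,20], "translation": [[0.06,0,-0.02],[0.12,0,-0.04],[0.18,0,-0.06],[0.24,0,-0.08],[0.24,0,-0.08],[0.24,0,-0.08],[0.24,0,-0.08],[0.24,0,-0.08],[0.24,0,-0.08],[0.24,0,-0.08]], "rotation": [[0,0,0],[0,0,0],[0,0,0],[0,0,0],[0,0,0],[0,0,0],[0,0,0],[0,0,0],[0,0,0],[0,0,0]]}}

```text
clock: 14.7
position: [0.5423, -0.0099, 0.0381]
tcp_rot: [2.103, 1.966, -0.372]
wrist_force: [1.3, -6.7, 4.8]
width: 0.0324
```

Run:
```python
from h import *
state(); goc(.0195,.0535,13)
```

```text
t 14.7 cell loc mm [ 0.18 20.42 58.11] tip 20.07 F loc [ 1.79 -6.57  4.83] w 0.0324
t 14.7 pos [ 0.5423 -0.0099  0.0381] trans cm [ 0.33 -0.02  0.45] rot deg [0.01 7.07 0.02]
```

Run:
```python
from h import *
s2=snap('scene','s10')
for i in range(4): state(); cams.snapshot('top')
state()
S=s2; o=get_obs(); R=Ro.from_rotvec(o['tcp_rot']).as_matrix(); C=o['position']-H*R[:,2]
def mk(name,off=(220,160),wh=(60,50),k=12):
    im=cv2.resize(np.clip(255*(S['pixels'][:,:,::-1]/255.)**.45,0,255).astype(np.uint8)[off[1]:off[1]+wh[1],off[0]:off[0]+wh[0]],None,fx=k,fy=k,interpolation=cv2.INTER_CUBIC)
    im0=im.copy()
    def dw(P,col):
        uv=(proj(S,np.array(P))+.5-np.array(off))*k; cv2.polylines(im,[np.int32(uv)],True,col,1)
    a=np.linspace(0,6.28,40)[:,None]
    dw(C+.03*R[:,0]+.017*(np.cos(a)*R[:,1]+np.sin(a)*R[:,2]),(0,255,0))
    sh=.012+.009
    dw(world(LOG,np.concatenate([.008*np.cos(a),sh+.024+0*a,.039+.008*np.sin(a)],1)),(0,255,255))
    cv2.imwrite('pics/%s.png'%name,np.hstack([im0,im])[:, :]) if 0 else cv2.imwrite('pics/%s.png'%name,im)
mk('f10')
```

```text
t 14.75 cell loc mm [ 0.19 20.36 58.12] tip 20.08 F loc [ 1.21 -7.62  3.93] w 0.0327
t 14.8 cell loc mm [ 0.19 20.4  58.12] tip 20.07 F loc [ 1.55 -7.69  3.72] w 0.0323
t 14.85 cell loc mm [ 0.23 20.4  58.12] tip 20.07 F loc [ 2.35 -7.84  4.84] w 0.0326
t 14.9 cell loc mm [ 0.21 20.4  58.11] tip 20.07 F loc [ 1.8  -7.6   5.15] w 0.033
t 14.95 cell loc mm [ 0.19 20.39 58.12] tip 20.07 F loc [ 2.51 -7.38  4.51] w 0.0326
```

View pics/f10.png

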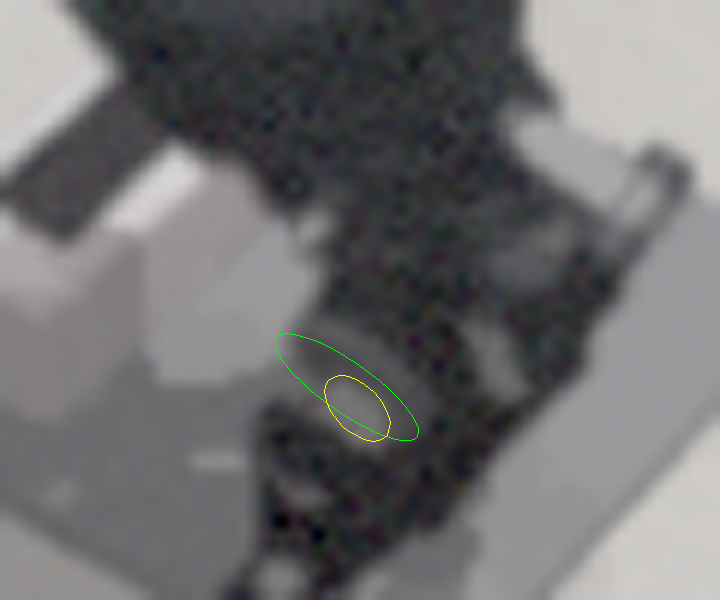

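Run:
```python
from h import *
goc(.0192,.0535,13)
```

```text
t 14.95 pos [ 0.5423 -0.01    0.0381] trans cm [ 0.31 -0.02  0.46] rot deg [0.01 7.07 0.02]
```

Emit:
{"fn": "servo_tool", "kwargs": {"grip": [20,20,20,20,20,20,20,20,20,20], "translation": [[0.05,0,0.08],[0.1,0,0.15],[0.16,0,0.23],[0.21,0,0.31],[0.26,0,0.38],[0.31,0,0.46],[0.31,0,0.46],[0.31,0,0.46],[0.31,0,0.46],[0.31,0,0.46]], "rotation": [[0,1.2,0],[0,2.4,0],[0,3.5,0],[0,4.7,0],[0,5.9,0],[0,7,0],[0,7,0],[0,7,0],[0,7,0],[0,7,0]], "force": 80}}

```text
clock: 15.95
position: [0.5424, -0.0087, 0.0328]
tcp_rot: [2.174, 2.031, -0.249]
wrist_force: [-0.0, -8.0, 6.9]
width: 0.0322
```

Run:
```python
from h import *
state(); goc(.0184,.048,7); s2=snap('scene','s11');state(); print(get_obs()['moment'].round(2))
g=lambda im:np.clip(255*(im/255.)**0.45,0,255).astype(np.uint8)
cv2.imwrite('pics/f11.png',np.hstack([cv2.resize(g(s2['pixels'][150:225,210:300,::-1]),None,fx=8,fy=8,interpolation=2)]))
```

```text
t 15.95 cell loc mm [ 0.18 19.13 53.58] tip 13.06 F loc [ 0.53 -7.98  6.9 ] w 0.0322
t 15.95 pos [ 0.5424 -0.0087  0.0328] trans cm [ 0.28 -0.02  0.55] rot deg [ 0.01  6.06 -0.  ]
t 16.0 cell loc mm [ 0.19 19.09 53.58] tip 13.07 F loc [ 0.71 -7.77  5.94] w 0.032
[-1.43  0.01  0.03]
```

View pics/f11.png

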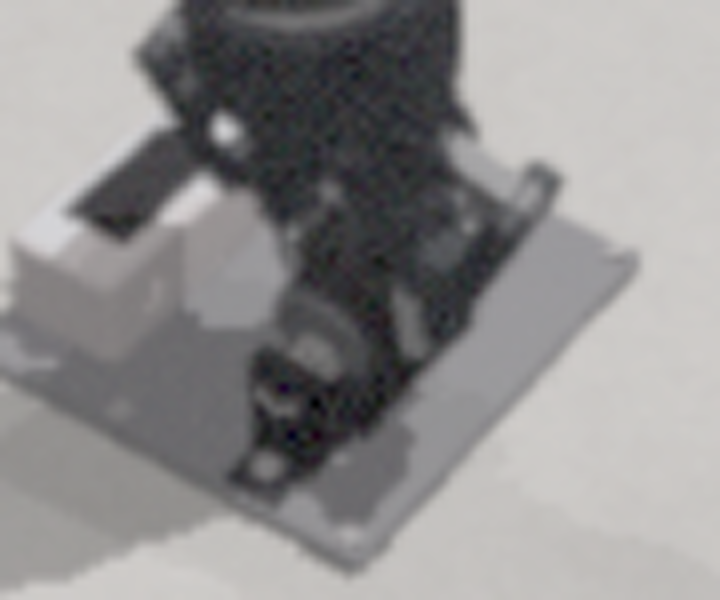

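Emit:
{"fn": "servo_tool", "kwargs": {"grip": [20,20,20,20,20,20,20,20,20,20], "translation": [[0.04,0,0.08],[0.09,0,0.16],[0.14,0,0.25],[0.18,0,0.34],[0.22,0,0.42],[0.26,0,0.5],[0.29,0,0.55],[0.29,0,0.55],[0.29,0,0.55],[0.29,0,0.55]], "rotation": [[0,0.9,0],[0,1.8,0],[0,2.7,0],[0,3.6,0],[0,4.5,0],[0,5.4,0],[0,6,0],[0,6,0],[0,6,0],[0,6,0]], "force": 80}}

```text
clock: 17.0
position: [0.5425, -0.0072, 0.0267]
tcp_rot: [2.232, 2.085, -0.137]
wrist_force: [-1.0, -7.9, 6.0]
width: 0.0322
```

Run:
```python
from h import *
state(); goc(.0184,.0435,3); s2=snap('scene','s12');state(); print(get_obs()['moment'].round(2))
g=lambda im:np.clip(255*(im/255.)**0.45,0,255).astype(np.uint8)
cv2.imwrite('pics/f12.png',np.hstack([cv2.resize(g(s2['pixels'][150:225,210:300,::-1]),None,fx=8,fy=8,interpolation=2)]))
```

```text
t 17.0 cell loc mm [ 0.17 18.5  47.81] tip 7.06 F loc [-0.43 -7.97  5.96] w 0.0322
t 17.0 pos [ 0.5425 -0.0072  0.0267] trans cm [ 0.19 -0.02  0.42] rot deg [ 0.02  4.06 -0.01]
t 17.05 cell loc mm [ 0.17 18.52 47.81] tip 7.06 F loc [-0.11 -7.59  5.28] w 0.0323
[-1.42  0.08  0.03]
```

View pics/f12.png

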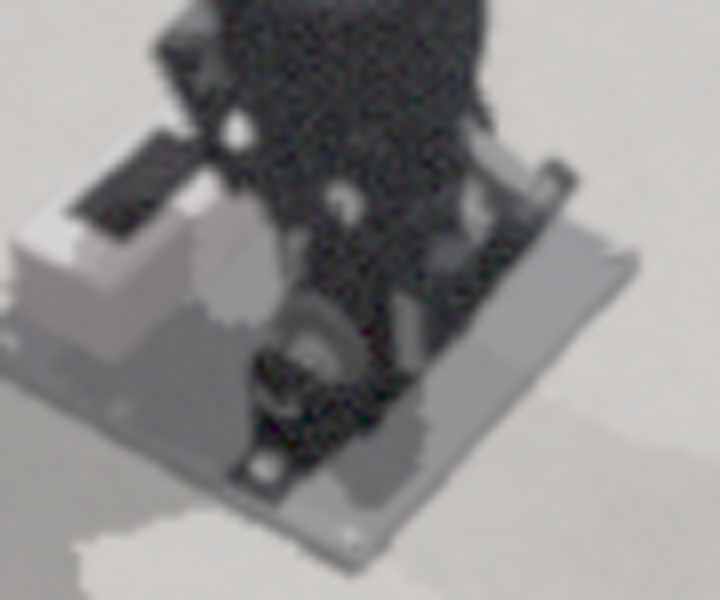

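Emit:
{"fn": "servo_tool", "kwargs": {"grip": [20,20,20,20,20,20,20,20,20,20], "translation": [[0.03,0,0.07],[0.07,0,0.14],[0.1,0,0.21],[0.13,0,0.28],[0.16,0,0.35],[0.19,0,0.42],[0.19,0,0.42],[0.19,0,0.42],[0.19,0,0.42],[0.19,0,0.42]], "rotation": [[0,0.7,0],[0,1.4,0],[0,2.1,0],[0,2.8,0],[0,3.5,0],[0,4.1,0],[0,4.1,0],[0,4.1,0],[0,4.1,0],[0,4.1,0]], "force": 80}}

```text
clock: 18.05
position: [0.5426, -0.0058, 0.0222]
tcp_rot: [2.269, 2.12, -0.058]
wrist_force: [-0.5, -8.1, 4.8]
width: 0.032
```

Run:
```python
from h import *
state(); goc(.0184,.0405,0); cams.snapshot('top');state(); print(get_obs()['moment'].round(2))
```

```text
t 18.05 cell loc mm [ 0.24 18.35 43.44] tip 2.96 F loc [ 0.03 -8.14  4.79] w 0.032
t 18.05 pos [ 0.5426 -0.0058  0.0222] trans cm [ 0.13 -0.03  0.29] rot deg [ 0.03  2.96 -0.01]
t 18.1 cell loc mm [ 0.21 18.36 43.43] tip 2.96 F loc [-0.78 -7.86  4.24] w 0.032
[-1.47  0.08 -0.04]
```

Emit:
{"fn": "servo_tool", "kwargs": {"grip": [20,20,20,20,20,20,20,20,20,20], "translation": [[0.02,0,0.05],[0.04,0,0.1],[0.06,0,0.15],[0.08,0,0.2],[0.09,0,0.25],[0.1,0,0.29],[0.1,0,0.29],[0.1,0,0.29],[0.1,0,0.29],[0.1,0,0.29]], "rotation": [[0,0.5,0],[0,1,0],[0,1.5,0],[0,2,0],[0,2.5,0],[0,3,0],[0,3,0],[0,3,0],[0,3,0],[0,3,0]], "force": 80}}

```text
clock: 19.1
position: [0.5427, -0.0049, 0.0191]
tcp_rot: [-2.296, -2.144, -0.001]
wrist_force: [-0.6, -8.5, 3.3]
width: 0.0324
```

Run:
```python
from h import *
state(); goc(.018,.039,0); s2=snap('scene','s13');state(); print(get_obs()['moment'].round(2))
g=lambda im:np.clip(255*(im/255.)**0.45,0,255).astype(np.uint8)
cv2.imwrite('pics/f13.png',np.hstack([cv2.resize(g(s2['pixels'][150:225,210:300,::-1]),None,fx=8,fy=8,interpolation=2)]))
```

```text
t 19.1 cell loc mm [ 0.23 18.13 40.42] tip -0.03 F loc [-0.07 -8.52  3.34] w 0.0324
t 19.1 pos [ 0.5427 -0.0049  0.0191] trans cm [-0.01 -0.02  0.14] rot deg [ 0.03 -0.03 -0.01]
t 19.15 cell loc mm [ 0.22 18.13 40.41] tip -0.03 F loc [-0.03 -8.32  3.85] w 0.0324
[-1.55  0.13 -0.03]
```

View pics/f13.png

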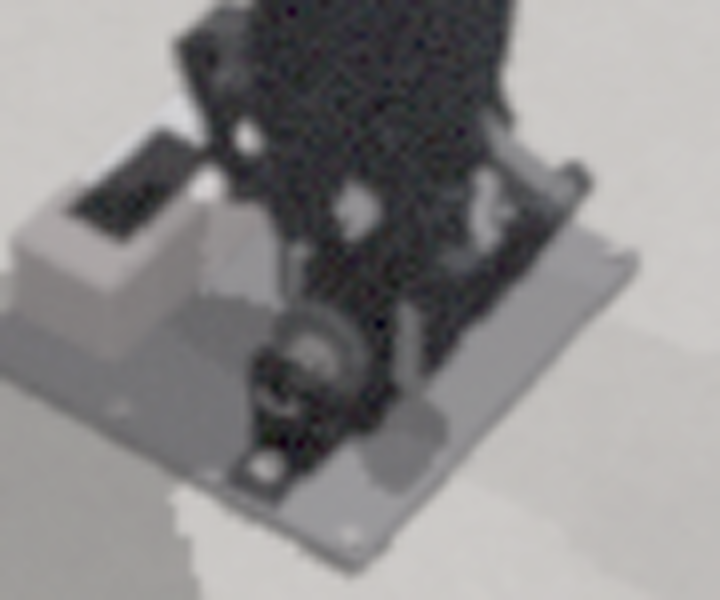

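Emit:
{"fn": "servo_tool", "kwargs": {"grip": [20,20,20,20,20,20,20,20,20,20], "translation": [[-0.04,0,0],[-0.08,0,0],[-0.08,0,0.04],[-0.08,0,0.08],[-0.08,0,0.12],[-0.08,0,0.14],[-0.08,0,0.14],[-0.08,0,0.14],[-0.08,0,0.14],[-0.08,0,0.14]], "rotation": [[0,0,0],[0,0,0],[0,0,0],[0,0,0],[0,0,0],[0,0,0],[0,0,0],[0,0,0],[0,0,0],[0,0,0]], "force": 80}}

```text
clock: 20.15
position: [0.5426, -0.0054, 0.018]
tcp_rot: [-2.295, -2.145, -0.002]
wrist_force: [-1.0, -7.7, 7.0]
width: 0.0322
```

Run:
```python
from h import *
state(); goc(.018,.039,0); 
for i in range(3): cams.snapshot('top');state()
print(get_obs()['moment'].round(2))
```

```text
t 20.15 cell loc mm [ 0.23 17.59 39.25] tip -0.05 F loc [-0.45 -7.77  6.96] w 0.0322
t 20.15 pos [ 0.5426 -0.0054  0.018 ] trans cm [ 0.04 -0.02  0.03] rot deg [ 0.03 -0.05  0.  ]
t 20.2 cell loc mm [ 0.24 17.57 39.26] tip -0.05 F loc [-0.33 -5.73  6.51] w 0.0323
t 20.25 cell loc mm [ 0.24 17.56 39.26] tip -0.05 F loc [-1.51 -8.04  7.  ] w 0.0323
t 20.3 cell loc mm [ 0.22 17.57 39.26] tip -0.05 F loc [-0.14 -6.47  6.22] w 0.032
[-1.44  0.29  0.02]
```

Emit:
{"fn": "servo_tool", "kwargs": {"grip": [20,20,20,20,20,20,20,20,20,20], "translation": [[-0.06,0,0],[-0.12,0,0],[-0.18,0,0],[-0.24,0,0],[-0.3,0,0],[-0.36,0,0],[-0.36,0,0],[-0.36,0,0],[-0.36,0,0],[-0.36,0,0]], "rotation": [[0,0,0],[0,0,0],[0,0,0],[0,0,0],[0,0,0],[0,0,0],[0,0,0],[0,0,0],[0,0,0],[0,0,0]], "force": 80}}

```text
clock: 21.3
position: [0.5425, -0.0075, 0.0179]
tcp_rot: [-2.293, -2.145, -0.003]
wrist_force: [-1.5, -3.7, 6.1]
width: 0.0325
```

Run:
```python
from h import *
state()
for i in range(3): cams.snapshot('top');state()
print(get_obs()['moment'].round(2))
```

```text
t 21.3 cell loc mm [ 0.25 15.46 39.25] tip -0.13 F loc [-1.24 -3.75  6.12] w 0.0325
t 21.35 cell loc mm [ 0.26 15.45 39.26] tip -0.13 F loc [-0.94 -4.29  6.59] w 0.0321
t 21.4 cell loc mm [ 0.26 15.46 39.26] tip -0.13 F loc [-1.23 -2.69  6.08] w 0.032
t 21.45 cell loc mm [ 0.28 15.45 39.26] tip -0.13 F loc [-1.13 -3.69  6.67] w 0.032
[-0.73  0.28  0.02]
```

Emit:
{"fn": "servo_tool", "kwargs": {"grip": [35,40,42,44,46,48,52,56,60,62], "translation": [[0,0,0],[0,0,0],[0,0,0],[0,0,0],[0,0,0],[0,0,0],[0,0,0],[0,0,0],[0,0,0],[0,0,0]], "rotation": [[0,0,0],[0,0,0],[0,0,0],[0,0,0],[0,0,0],[0,0,0],[0,0,0],[0,0,0],[0,0,0],[0,0,0]], "force": 40}}

```text
clock: 22.45
position: [0.5423, -0.0081, 0.0177]
tcp_rot: [-2.294, -2.145, -0.002]
wrist_force: [0.3, -0.9, 0.3]
width: 0.053
```

Run:
```python
from h import *
state(); s2=snap('scene','s14');state()
g=lambda im:np.clip(255*(im/255.)**0.45,0,255).astype(np.uint8)
cv2.imwrite('pics/f14.png',np.hstack([cv2.resize(g(s2['pixels'][150:225,210:300,::-1]),None,fx=8,fy=8,interpolation=2)]))
```

```text
t 22.45 cell loc mm [ 0.06 14.92 38.99] tip -0.09 F loc [ 0.35 -0.92  0.28] w 0.053
t 22.5 cell loc mm [ 0.04 14.94 38.99] tip -0.09 F loc [ 0.33 -0.42 -0.67] w 0.0529
```

View pics/f14.png

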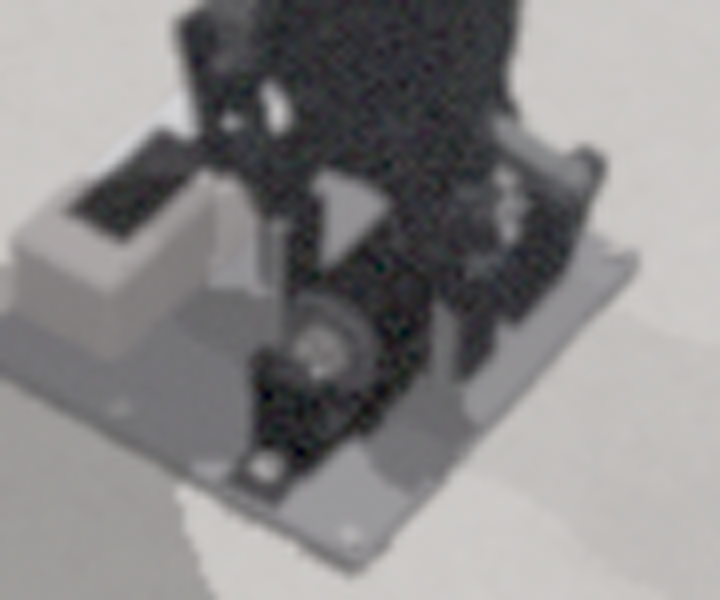

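Emit:
{"fn": "servo_tool", "kwargs": {"grip": [66,68,68,68,68,68,68,68,68,68], "translation": [[0,0,0],[0,0,-0.3],[0,0,-1],[0,0,-2],[0,0,-3.5],[0,0,-5],[0,0,-7],[0,0,-9],[0,0,-11],[0,0,-13]], "rotation": [[0,0,0],[0,0,0],[0,0,0],[0,0,0],[0,0,0],[0,0,0],[0,0,0],[0,0,0],[0,0,0],[0,0,0]]}}

```text
clock: 23.5
position: [0.5424, -0.0084, 0.1499]
tcp_rot: [-2.294, -2.145, -0.003]
wrist_force: [0.6, -0.4, 0.4]
width: 0.058
```

Emit:
{"fn": "servo_tool", "kwargs": {"grip": [68,68,68,68,68,68,68,68,68,68], "translation": [[3,0,-2],[6,0,-4],[9,0,-5],[12,0,-6],[15,0,-6],[18,0,-6],[21,0,-6],[23,0,-6],[24,0,-6],[24,0,-6]], "rotation": [[0,0,0],[0,0,0],[0,0,0],[0,0,0],[0,0,0],[0,0,0],[0,0,0],[0,0,0],[0,0,0],[0,0,0]]}}

```text
clock: 24.5
position: [0.5582, 0.232, 0.2083]
tcp_rot: [-2.292, -2.147, -0.002]
wrist_force: [0.2, -0.5, -0.1]
width: 0.0582
```

Run:
```python
from h import *
state(); S=snap('scene','s15');T=snap('top','t15')
g=lambda im:np.clip(255*(im/255.)**0.45,0,255).astype(np.uint8)
k=8;out=[]
for s,off,wh,nm in((S,(205,155),(90,72),'a'),(T,(235,140),(75,72),'b')):
    im=cv2.resize(g(s['pixels'][off[1]:off[1]+wh[1],off[0]:off[0]+wh[0],::-1]),None,fx=k,fy=k,interpolation=2)
    cv2.imwrite('pics/f15%s.png'%nm,im)
cv2.imwrite('pics/f15s.png',S['pixels'][:,:,::-1])
```

```text
t 24.5 cell loc mm [ -0.39 255.56 229.65] tip -0.1 F loc [ 0.22 -0.5  -0.07] w 0.0582
```

View pics/f15a.png

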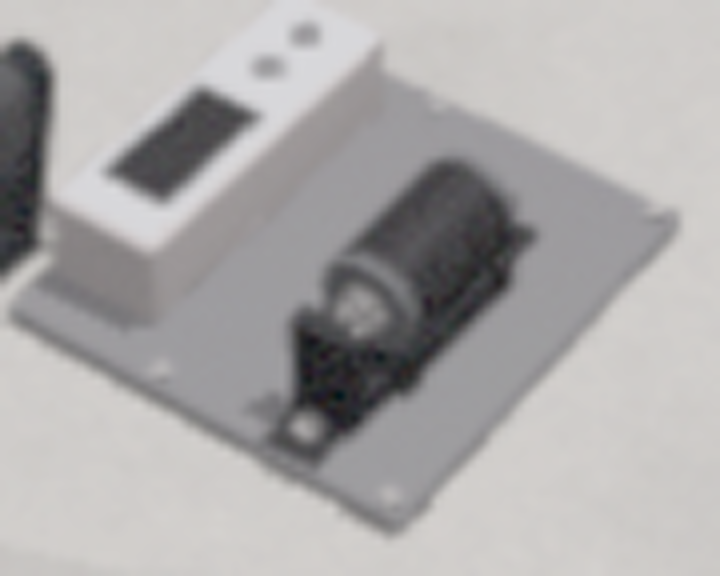

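View pics/f15b.png

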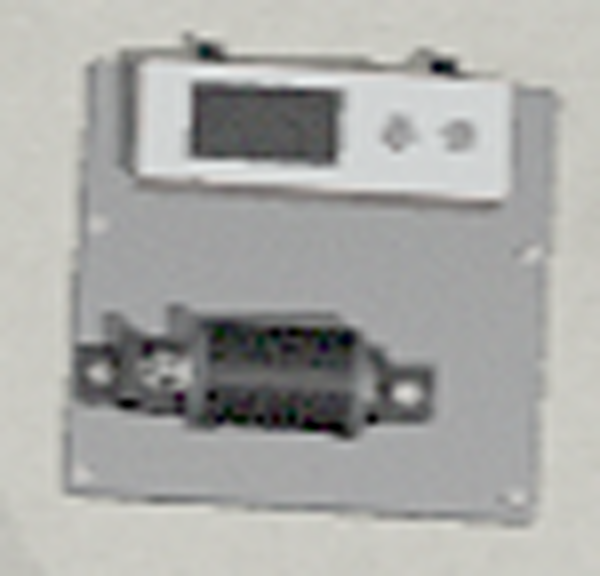

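View pics/f15s.png

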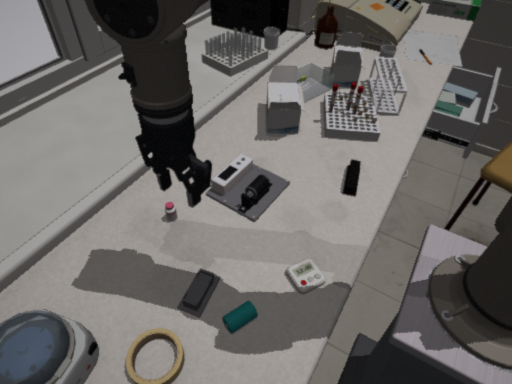

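Run:
```python
from h import *
S=load('s15');T=load('t15')
g=lambda im:np.clip(255*(im/255.)**0.45,0,255).astype(np.uint8)
k=8;a=np.linspace(0,6.28,60);o=[]
for s,off,wh in((S,(232,165),(46,52)),(T,(240,170),(52,52))):
    im=cv2.resize(g(s['pixels'][off[1]:off[1]+wh[1],off[0]:off[0]+wh[0],::-1]),None,fx=k,fy=k,interpolation=2)
    for y,r,col in((-.0285,.017,(0,255,0)),(.03,.017,(0,255,0))):
        P=world(LOG,np.stack([r*np.cos(a),0*a+.011+y,.039+r*np.sin(a)],1)); uv=(proj(s,P.reshape(-1,3))+.5-np.array(off))*k
        cv2.polylines(im,[np.int32(uv)],True,col,1)
    o.append(im)
cv2.imwrite('pics/f16.png',np.hstack(o))
```

```text
(no output)
```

View pics/f16.png

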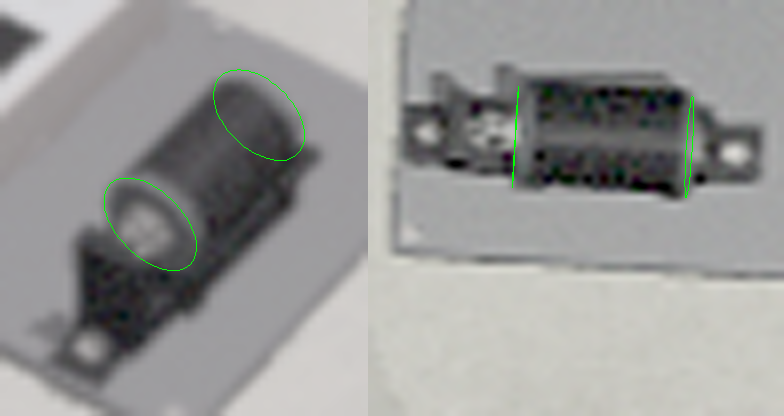

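Run:
```python
from h import *
print(env.job_done()); print(get_obs()['clock'])
```

```text
the job is handed in; nothing more can be done
None
the job is handed in; nothing more can be done
```

The cell is loaded in the logger's cradle and the job is handed in at about 24.6 s. No verdict came back, so whether it passed rests on my own checks below.

**What I did:**
- I gripped the dark cell across its diameter in the tray and lifted it. Its flat end faced the spring side, so it needed no turning round.
- I tipped the flat end down 20° over the cradle and pushed until I felt the spring, about 2 to 3 N at first touch. The cradle turned out to sit about 11 to 12 mm to the spring side of nominal.
- I pressed the spring about 9.5 to 10 mm in, at 7.6 to 8.5 N. I then levelled the cell in stages to the floor, eased it back to the wall, let go and backed the arm away.

**Last checks:**
- **Position:** an outline of a level cell, 39 mm up and centred on the cradle, matched both camera pictures to about a pixel (2 to 3 mm). I could not see the nub end directly, as the camera looks from the other side. The evidence that it is behind the wall is that the push on the gripper dropped to about 3.6 N as I eased the cell back.
- **Forces:** the readings at the end of each move stayed near 8 N sideways and about 8 N upward, well under the limits. I had no readings during the moves themselves.
- **Surroundings:** the vial, timer, stapler and turquoise look-alike look unmoved, and nothing touches the robot.

**What disagreed:**
- The two cameras placed the logger about 3 to 8 mm apart. I relied on the top view and on touch.
- The upward force while levelling, 5 to 8 N, was higher than I expected. I put it down to friction on the spring's disc but did not confirm that.

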